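Close the tab of a food carrier

ROBOT

A 6-joint arm with a two-finger parallel gripper is mounted at the origin on the work surface. World frame = base frame: x ahead of the robot, y to its left, z up, the work surface at z = 0. Lengths are in m, angles in rad, forces in N, time in s.
With the tool pointing down it reaches from about 0.275 to 0.75 m from the base axis. Payload 10.2 kg.
Tool frame: the origin (TCP) lies midway between the tips of the shut fingers; the grasp point (between the pads) lies 19 mm behind it; z points along the fingers, y is the line along which they close (so a half turn about z gives the same grasp; the last joint's range is limited). The gripper opens to 88 mm and grips with 3 to 60 N. Pads are 18 mm wide; open, the fingers measure 123 mm over their backs; the gripper's body (75 mm by 187 mm) begins 45 mm behind the grasp point.
Start: joints at [-1.512, 0.313, 1.498, -0, 1.331, -0.223], TCP at [0.146, -0.504, 0.239] pointing down, gripper open.
Joint ranges: [-2.94, 2.94], [-0.97, 2.17], [0.19, 2.56], [-1.23, 4.37], [0.02, 3.11], [-2.88, 2.88]. Speed limits (rad/s): [2.39, 2.39, 3.01, 3.14, 3.14, 3.14].

INTERFACE

Orientations are given as a unit quaternion [w, x, y, z].
In Python, from plant import manip gives the robot as it stands.
- The arm moves only by the tool move_arm, never from a script. Its arguments are lists of equal length, an entry for each row: "offset": the shift along the tool's x, y, z each as a share of 2 cm, from -1 to 1, a list of three; "rot": the turn, a rotation vector about the tool's x, y, z each as a share of 6 degrees, from -1 to 1, a list of three; "gripper": the closure, from -1 (fully open) to 1 (shut). In form: {"offset": [[x, y, z], ...], "rot": [[wx, wy, wz], ...], "gripper": [gripper, ...]}. A call has 1 to 20 rows; each row shifts and turns the commanded pose from where the row before left it, along the tool's axes as they then stand; what a row does not reach is not made up. A row lasts 1/10 s, in which the tool goes at most 50 mm and 8.59 degrees, less where a joint would pass 70% of its speed; a pose out of reach is approached as far as the arm can. A call with a number of a shift or a turn outside -1 to 1 is refused whole. A call with a gripper value outside its range is refused whole. The fingers move at their own pace and stop on an object; "squeeze" is the grip in N (left out, the last holds). Time passes only in rows, so rows that do not move let the fingers close. It gives the time, the measured TCP pose, the force, the opening and the grip force at its end, in the units of the state.
- manip.sense(): the state, without advancing time (a new reading comes with each control period).
- manip.camera(name): name is "side" or "top" or "wrist"; returns the picture (480x640x3 uint8, red, green, blue); there is no depth.
- manip.get_calibration(name): a dict with "vfov" (degrees; the focal length in pixels is half the picture's height over the tangent of half this angle, whatever the lens; pixels are square), "cx", "cy" (the principal point, pixels), "origin" and "attitude" of the camera in the world; the wrist camera has in their place "mount" (4x4, takes a point from camera to tool coordinates, whose origin is the TCP and whose axes are the flange's). Camera axes: x right, y up, looking along -z (the intrinsics and any distortion apply to the point x, -y, -z); pixel columns grow to the right and rows downward; lengths in m; the calibration is good to about 2 mm. The wrist camera is an equidistant fisheye: a pixel r from the principal point sees the ray r / f radians off the axis. A picture is of the moment at which its call begins: read the wrist's pose just before it. get_calibration takes no time and is no camera call.
- manip.close_job(): hands the job in; it is judged then, once.
Trained networks look in the newest picture that a camera, given by its name, has taken for a name from the list of things; names that differ only in an ending like _2 or _b are one class to them, and where a whole thing is asked for, a point or a joint stands for the part that bears it (a point fixed in the world has none). Each returns a list of dicts, best first, with "conf" (0 to 1); they miss things now and then, are a little off and sometimes report something else, mostly with a low value. They report only what shows in the picture. A call takes as long as a camera call.
- manip.outline_of(camera, query): "region" (480x640 bool, what is visible of it) and "box" ([centre column, centre row, width, height] in pixels, round what is visible of it).
The state is a dict: "t": time; "joint_positions": joint angles; "qd": joint speeds; "tau": joint torques, N m; "tool_pos": TCP position; "ee_rot": TCP orientation; "wrist_force": force on the tool from outside, world axes, zero at the start; "wrist_torque": the same for the moment, N m; "width": finger opening in m; "finger_force": force on a finger pad.
Only numpy, scipy, OpenCV 4.12 (cv2) and the standard library are available. Lean on these libraries where they do the work, as an engineer would, in place of code of your own. Each camera call takes 0.05 s, during which the arm holds its last target. There are 200 camera calls.

TASK

Close the food carrier's sprung metal tab: fold it down over the lid with the fingertips, keep it pressed down, and push it forward (it has a raised step to push on) until its front edge is fully home under the fixed steel lip, so that it stays down once you let go. Touch only: do not pick anything up, and leave the shaker, bottle and steel pan where they are. Finish with the robot clear of everything.

Things in the scene. Friction and masses are not known exactly. Their poses are not given: they have to be found in the camera images.
- carrier: Grey closed food carrier, a box with a flat lid, 275 x 335 mm, lid top 115 mm up; it does not move. Origin: centre of its underside. Axes: z up, y along the tab's hinge, x level, forward from hinge to lip. Placed within 80 mm in x, 240 mm in y, 0.45 rad yaw either way. Only the shaker stands on the lid more than 36 mm beside the tab's middle line.
- tab_hinge (a point): Middle of the tab's hinge axis, 6 mm above the carrier's lid top and 60 mm to the -x side of the carrier's middle. Axes as the carrier's: y along the hinge axis, x level towards the lip (forward), z up.
- lip_mouth (a point): Middle of the mouth of the fixed steel lip, at its underside: 112 mm ahead (+x) of tab_hinge and 7 mm higher (13 mm above the lid top). Axes as the carrier's. The lip, 70 mm wide and 4 mm thick, runs level 28 mm on in +x to the wall that carries it. Before the mouth a flare rises towards the hinge, 7 mm along x and 5 mm up, to guide the edge in.
- tab_fold (a joint): Hinge angle of the tab, rad: 0 = folded flat over the lid (hard stop), 1.57 = upright, more = leaning back away from the lip (stop at 2.5). Starts 1.6 to 2.1. Sprung towards 1.9 (0.05 N m/rad, about 0.1 N m when flat; friction 0.02 N m): a folded tab that is not under the lip flies up when let go.
- tab_slide (a joint): How far the tab is pushed out from its hinge along its length, m: 0 to 0.032 (stops). Starts 0 to 0.003, stays where left (friction 2.5 N). With the tab flat, its front edge is 18 mm short of the lip's mouth at 0 (11 mm short of the flare) and 14 mm under the lip at 0.032. The plate strikes the lip: pushed out before it is folded, it lands on the lip.
- tab_edge (a point): Middle of the tab's free front edge, mid-thickness. The tab is a steel plate 56 mm wide, 4 mm thick, its mid-plane through the hinge axis; this edge is 94 mm from the axis (plus tab_slide). Axes turn with the tab: x from hinge to edge, y along the hinge, z out of the face that is on top once folded.
- tab_step (a point): Foot of the raised step on the tab's top face, mid-width: 60 mm from the hinge axis (plus tab_slide), 2 mm above the mid-plane; axes as tab_edge. The step is 9 mm high over the full width, upright on its hinge side (push here), sloping to the plate by 76 mm on the lip side. From hinge to step the face is plain. With the tab standing this face looks away from the lip.
- shaker_mid (a point): Centre of the small steel shaker (40 mm across, 58 mm high) standing on the carrier's lid, 20 to 80 mm to the +x side of the carrier's middle and 125 to 135 mm to its left. Bystander: leave alone.
- bottle_mid (a point): Centre of the white bottle (56 mm across, 170 mm high) standing upright on the work surface left (+y) of the carrier. Bystander: leave alone.
- pan_mid (a point): Centre of the open steel insert pan (160 x 100 mm, 65 mm high) on the work surface right (-y) of the carrier. Bystander: leave alone.

How it is judged:
By the outcome, as a careful person would: the job done as asked, in the order asked, and still so for the second after the job is handed in, with the robot touching nothing.
It also fails if it takes over 38 s, if anything falls off the work surface, if the arm or the gripper's body presses on something with over 40 N, if the wrist force passes 120 N, or if a joint passes its speed limit or range.

## Working session

There is one attempt and no reset: what is moved stays moved. The work goes in short steps, Python scripts to look and compute and a tool call to move; the robot and the scene stay as the last step left them, time stands still between calls to the robot, and variables do not carry over. Pictures are saved under pics/ and viewed, at most 10 in all, crops included, and the job is handed in when it is done.

Besides the shell and the picture viewer there is one more tool, called after "Emit:" by a JSON object that holds its "method" and its "body", one argument or row to a line. move_arm: Moves the arm, as the interface text tells. Shift numbers are shares of 2 cm and turn numbers shares of 6 degrees, none past 1 either way. Its arguments: {"type":"object","properties":{"offset":{"type":"array","items":{"type":"array","items":{"type":"number","minimum":-1,"maximum":1}}},"rot":{"type":"array","items":{"type":"array","items":{"type":"number","minimum":-1,"maximum":1}}},"gripper":{"type":"array","items":{"type":"number"}},"squeeze":{"type":"number"}},"required":["offset","rot","gripper"]}

```bash
ls; mkdir -p pics; python3 - <<'E'
from plant import manip
import cv2,numpy as np
s=manip.sense();print(s)
ims=[]
for c in ["side","top"]:
    im=manip.camera(c);cv2.imwrite(f"pics/{c}0.png",im[:,:,::-1]);print(c,manip.get_calibration(c))
    for q in ["carrier","tab_fold","shaker_mid","bottle_mid","pan_mid"]:
        for r in manip.outline_of(c,q)[:2]:
            m=r["region"].astype(np.uint8);k,_=cv2.findContours(m,0,2)
            k=max(k,key=cv2.contourArea) if k else None
            print(q,round(r["conf"],2),np.round(r["box"]), cv2.approxPolyDP(k,3,True)[:,0].tolist() if k is not None else None)
print(manip.get_calibration("wrist"))
E
```

```text
pics
{'t': 0.0, 'joint_positions': array([-1.51239586e+00,  3.13431768e-01,  1.49845228e+00,  2.59808218e-06,
        1.33101870e+00, -2.23361094e-01]), 'qd': array([ 1.05247373e-03, -9.49156148e-05,  5.55989630e-04,  2.63836022e-05,
       -2.15172794e-04,  2.22605211e-04]), 'tau': array([ 1.40412332e-03, -4.02211690e+01, -2.52259219e+01,  6.95655285e-02,
        3.53516999e-02, -9.12389805e-05]), 'tool_pos': array([ 0.14596838, -0.50403086,  0.23816469]), 'ee_rot': array([-6.52714548e-04,  9.90092536e-01,  1.40414888e-01,  5.52244934e-05]), 'wrist_force': array([ 0.6017677 , -0.05877778, -0.27152864]), 'wrist_torque': array([ 0.03030825, -0.03011582, -0.03512893]), 'finger_force': 0.0, 'width': 0.08796140467188072}
side {'vfov': 42.669037003001776, 'cx': 318.3326208403219, 'cy': 232.7441721821421, 'origin': array([0.23487825, 0.96972906, 0.74433025]), 'attitude': array([-0.15198635, -0.08275284,  0.47347983,  0.86363706])}
carrier 0.77 [329. 277. 227. 171.] [[441, 237], [336, 189], [258, 227], [271, 235], [269, 264], [259, 266], [249, 261], [249, 232], [217, 247], [216, 257], [222,
[... 1366 characters left out ...]
294], [305, 283], [281, 269]]
bottle_mid 0.66 [199. 225.  37.  37.] [[185, 207], [181, 214], [184, 228], [199, 240], [212, 239], [218, 230], [214, 218], [200, 207]]
pan_mid 0.87 [415. 318.  90.  91.] [[421, 271], [411, 276], [368, 330], [406, 362], [416, 356], [457, 302]]
{'vfov': 65.70646984690485, 'cx': 316.36752762722, 'cy': 241.54888334007367, 'mount': array([[ 5.04758354e-04,  9.58326377e-01,  2.85675167e-01,
         7.25593595e-02],
       [ 9.99999383e-01, -7.66297489e-04,  8.03727728e-04,
        -2.20880342e-04],
       [ 9.89145645e-04,  2.85674585e-01, -9.58326173e-01,
        -1.45934849e-01],
       [ 0.00000000e+00,  0.00000000e+00,  0.00000000e+00,
         1.00000000e+00]])}
```

```bash
cat > h.py <<'E'
from plant import manip
import cv2,numpy as np
from scipy.spatial.transform import Rotation as R
def cam(c):
    k=manip.get_calibration(c);f=240/np.tan(np.radians(k["vfov"]/2))
    q=k["attitude"];return k,f,R.from_quat([q[1],q[2],q[3],q[0]])
def onz(c,uv,z):
    k,f,r=cam(c);uv=np.atleast_2d(uv).astype(float)
    d=r.apply(np.c_[(uv[:,0]-k["cx"])/f,-(uv[:,1]-k["cy"])/f,-np.ones(len(uv))])
    o=k["origin"];return o+d*((z-o[2])/d[:,2])[:,None]
def proj(c,p):
    k,f,r=cam(c);v=r.inv().apply(np.atleast_2d(p)-k["origin"])
    return np.c_[k["cx"]+f*v[:,0]/-v[:,2],k["cy"]-f*v[:,1]/-v[:,2]]
E
python3 - <<'E'
from h import *
P=onz("top",[[262,155],[201,275],[354,349],[411,224]],.115);print(P.round(3))
e=np.roll(P,-1,0)-P;print(np.linalg.norm(e,axis=1),np.degrees(np.arctan2(e[:,1],e[:,0])))
print(onz("top",[256,196],.17))
a=cv2.imread("pics/top0.png")[130:380,160:480];b=cv2.imread("pics/side0.png")[170:380,190:480]
cv2.imwrite("pics/a.png",cv2.resize(a,(768,600)));cv2.imwrite("pics/b.png",cv2.resize(b,(800,579)))
E
```

```text
[[ 0.732  0.153  0.115]
 [ 0.489  0.265  0.115]
 [ 0.35  -0.031  0.115]
 [ 0.592 -0.144  0.115]]
[0.26754612 0.32592407 0.26731336 0.32816734] [ 155.34821309 -115.08453872  -25.13221836   64.87613868]
[[0.63230357 0.15599993 0.17      ]]
```

View pics/a.png

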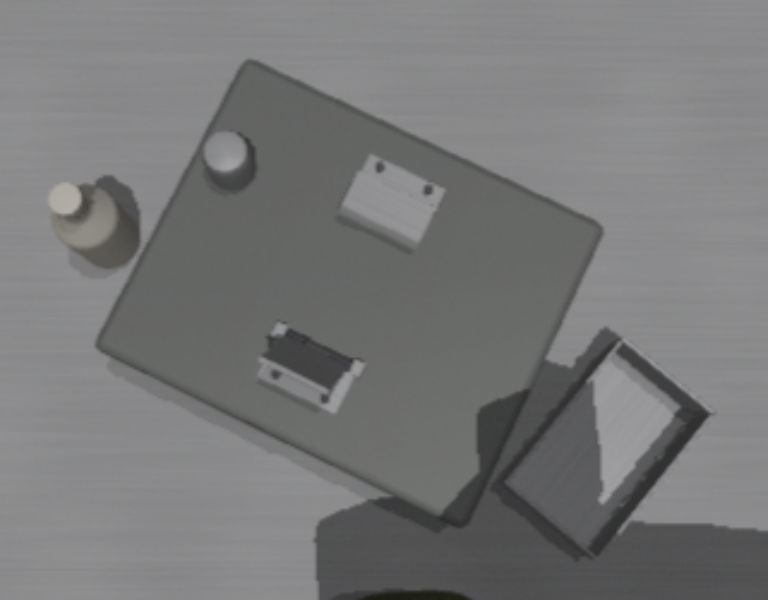

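View pics/b.png

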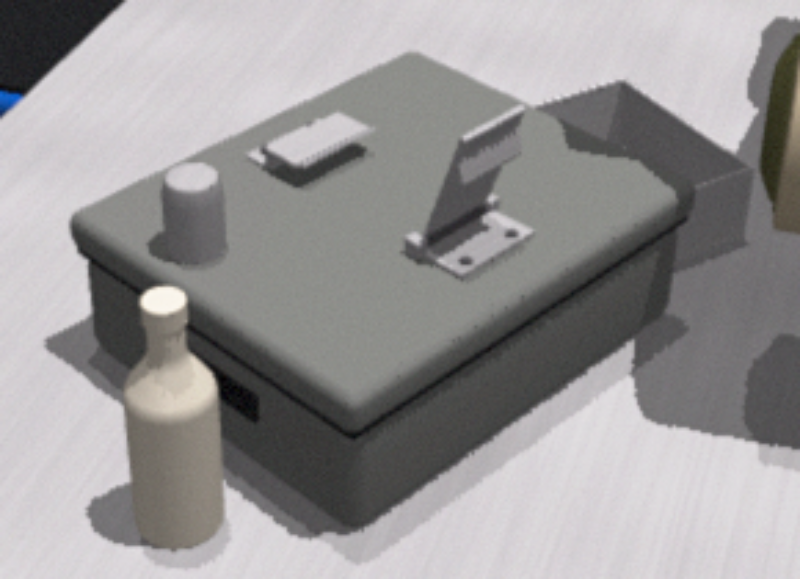

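The top view shows the carrier at yaw of about -25°, with the tab hinge near pixel (293,275) and the lip near (325,210). The side view shows the tab leaning back, with its edge middle near pixel (368,215).

```bash
cat >> h.py <<'E'
def plan(target,yaw,maxlen=.02):
    "tool-axis shares to go to target (world), after turning to yaw (tool down)"
    s=manip.sense();q=s["ee_rot"];r=R.from_quat([q[1],q[2],q[3],q[0]])
    rt=R.from_matrix(np.array([[np.cos(yaw),np.sin(yaw),0],[np.sin(yaw),-np.cos(yaw),0],[0,0,-1]]))
    rv=np.degrees((r.inv()*rt).as_rotvec())
    d=rt.inv().apply(np.array(target)-s["tool_pos"])
    return "rot6",(rv/6).round(2),"shift after turn, 2cm",(d/.02).round(2)
E
python3 - <<'E'
from h import *
P=onz("top",[[262,155],[201,275],[354,349],[411,224]],.115);c=P.mean(0);yaw=np.radians(-25.1)
X=np.array([np.cos(yaw),np.sin(yaw),0]);Y=np.array([-X[1],X[0],0]);Z=np.array([0,0,1.])
H=c-.06*X+.006*Z;L=H+.112*X+.007*Z
print("H",H,"L",L,"pins mid meas",onz("top",[292.9,274.8],.121))
print("proj H",proj("top",H),proj("side",H),"lip top mid",proj("top",L+.004*Z),proj("side",L+.004*Z))
for th in np.arange(1.5,2.3,.1):
    E=H+.0955*(X*np.cos(th)+Z*np.sin(th))
    print(th.round(1),proj("side",E).round(),proj("top",E).round())
print(plan(H-.075*X+.119*Z,yaw))
E
```

```text
H [0.48641998 0.08621138 0.121     ] L [0.58784369 0.03870105 0.128     ] pins mid meas [[0.48962373 0.08682627 0.121     ]]
proj H [[293.19417957 276.46379263]] [[353.88006388 250.81212664]] lip top mid [[318.30597787 223.79635483]] [[310.41661961 222.54887011]]
1.5 [[353. 204.]] [[292. 268.]]
1.6 [[357. 205.]] [[290. 272.]]
1.7 [[361. 208.]] [[288. 277.]]
1.8 [[365. 211.]] [[285. 282.]]
1.9 [[369. 214.]] [[283. 287.]]
2.0 [[373. 218.]] [[281. 292.]]
2.1 [[377. 222.]] [[279. 297.]]
2.2 [[380. 226.]] [[277. 301.]]
('rot6', array([0.  , 0.  , 6.87]), 'shift after turn, 2cm', array([ -0.86, -33.96,  -0.06]))
```

Emit:
{"method": "move_arm", "body": {
  "offset": [
    [0.6,-0.6,-0.1],
    [0.6,-0.7,-0.1],
    [0.6,-0.7,-0.1],
    [0.6,-0.7,-0.1],
    [0.6,-0.7,0],
    [0.6,-0.7,0],
    [0.6,-0.7,0]
  ],
  "rot": [
    [0,0,0.98],
    [0,0,0.98],
    [0,0,0.98],
    [0,0,0.98],
    [0,0,0.98],
    [0,0,0.98],
    [0,0,0.98]
  ],
  "gripper": [1,1,1,1,1,1,1]
}}

```text
t: 1.3
tool_pos: [0.2317, -0.4119, 0.2468]
ee_rot: [0.0, 0.976, -0.219, 0.0]
wrist_force: [-0.6, -0.3, 0.8]
width: 0.0348
finger_force: 0.0
```

```bash
cat >> h.py <<'E'
yaw=np.radians(-25.1)
X=np.array([np.cos(yaw),np.sin(yaw),0]);Y=np.array([-X[1],X[0],0]);Z=np.array([0,0,1.])
H=np.array([.487,.0865,.121])
def at(x,z,y=0): return H+x*X+y*Y+z*Z
def where():
    s=manip.sense();d=s["tool_pos"]-H;return "t",round(s["t"],2),"tcp in hinge frame mm",(1000*np.array([d@X,d@Y,d[2]])).round(1),"F",s["wrist_force"].round(1),"w",round(s["width"],4)
E
python3 -c "
from h import *
print(where(),plan(at(-.075,.119),yaw))"
```

```text
('t', 1.3, 'tcp in hinge frame mm', array([ -19.7, -559.6,  125.8]), 'F', array([-0.6, -0.3,  0.8]), 'w', 0.0348) ('rot6', array([ 0.  , -0.  , -0.03]), 'shift after turn, 2cm', array([ -2.76, -27.98,   0.34]))
```

Emit:
{"method": "move_arm", "body": {
  "offset": [
    [-0.1,-1,0],
    [-0.1,-1,0],
    [-0.1,-1,0],
    [-0.1,-1,0],
    [-0.1,-1,0],
    [-0.1,-1,0],
    [-0.1,-1,0],
    [-0.1,-1,0],
    [-0.1,-1,0],
    [-0.1,-1,0],
    [-0.1,-1,0],
    [-0.1,-1,0],
    [-0.1,-1,0],
    [-0.1,-1,0],
    [-0.1,-1,0],
    [-0.1,-1,0],
    [-0.1,-1,0],
    [-0.1,-1,0],
    [-0.1,-1,0],
    [-0.1,-1,0]
  ],
  "rot": [
    [0,0,0],
    [0,0,0],
    [0,0,0],
    [0,0,0],
    [0,0,0],
    [0,0,0],
    [0,0,0],
    [0,0,0],
    [0,0,0],
    [0,0,0],
    [0,0,0],
    [0,0,0],
    [0,0,0],
    [0,0,0],
    [0,0,0],
    [0,0,0],
    [0,0,0],
    [0,0,0],
    [0,0,0],
    [0,0,0]
  ],
  "gripper": [1,1,1,1,1,1,1,1,1,1,1,1,1,1,1,1,1,1,1,1]
}}

```text
t: 3.3
tool_pos: [0.3643, -0.0322, 0.2468]
ee_rot: [0.0, 0.976, -0.217, 0.0]
wrist_force: [-1.2, -0.9, 0.4]
width: 0.0007
finger_force: 0.0
```

```bash
python3 -c "
from h import *
print(where(),plan(at(-.085,.119),yaw))"
```

```text
('t', 3.3, 'tcp in hinge frame mm', array([ -60.7, -159.6,  125.8]), 'F', array([-1.2, -0.9,  0.4]), 'w', 0.0007) ('rot6', array([-0.  , -0.  ,  0.01]), 'shift after turn, 2cm', array([-1.21, -7.98,  0.34]))
```

Emit:
{"method": "move_arm", "body": {
  "offset": [
    [-0.15,-1,0],
    [-0.15,-1,0],
    [-0.15,-1,0],
    [-0.15,-1,0],
    [-0.15,-1,0],
    [-0.15,-1,0],
    [-0.15,-1,0],
    [-0.15,-1,0],
    [0,0,0]
  ],
  "rot": [
    [0,0,0],
    [0,0,0],
    [0,0,0],
    [0,0,0],
    [0,0,0],
    [0,0,0],
    [0,0,0],
    [0,0,0],
    [0,0,0]
  ],
  "gripper": [1,1,1,1,1,1,1,1,1]
}}

```text
t: 4.2
tool_pos: [0.4102, 0.1234, 0.2466]
ee_rot: [-0.0, 0.977, -0.215, -0.0]
wrist_force: [-0.0, -0.7, 0.5]
width: 0.0004
finger_force: 0.0
```

```bash
python3 - <<'E'
from h import *
print(where())
s=manip.sense();im=manip.camera("wrist");k=manip.get_calibration("wrist");f=240/np.tan(np.radians(k["vfov"]/2))
q=s["ee_rot"];T=np.eye(4);T[:3,:3]=R.from_quat([q[1],q[2],q[3],q[0]]).as_matrix();T[:3,3]=s["tool_pos"];C=T@k["mount"]
def pw(p):
    v=C[:3,:3].T@(p-C[:3,3]);v=np.array([v[0],-v[1],-v[2]]);a=np.arctan2(np.hypot(v[0],v[1]),v[2]);r=f*a/np.hypot(v[0],v[1]);return k["cx"]+r*v[0],k["cy"]+r*v[1]
im=im[:,:,::-1].copy()
th=1.88
for n,p,c in [("H",at(0,0),(0,0,255)),("H+",at(0,0,.028),(0,0,255)),("H-",at(0,0,-.028),(0,0,255)),("L",at(.105,.016,.035),(0,255,0)),("L2",at(.105,.016,-.035),(0,255,0))]+[("e",at(.0955*np.cos(th),.0955*np.sin(th),y),(255,0,0)) for y in(-.028,.028)]:
    u=pw(p);print(n,np.round(u));cv2.circle(im,tuple(int(round(a)) for a in u),3,c,1)
cv2.imwrite("pics/w1.png",im)
E
```

```text
('t', 4.2, 'tcp in hinge frame mm', array([-85.2,   0.8, 125.6]), 'F', array([-0. , -0.7,  0.5]), 'w', 0.0004)
H [317. 117.]
H+ [279. 117.]
H- [356. 117.]
L [268. -25.]
L2 [368. -25.]
e [375. 169.]
e [260. 168.]
```

View pics/w1.png

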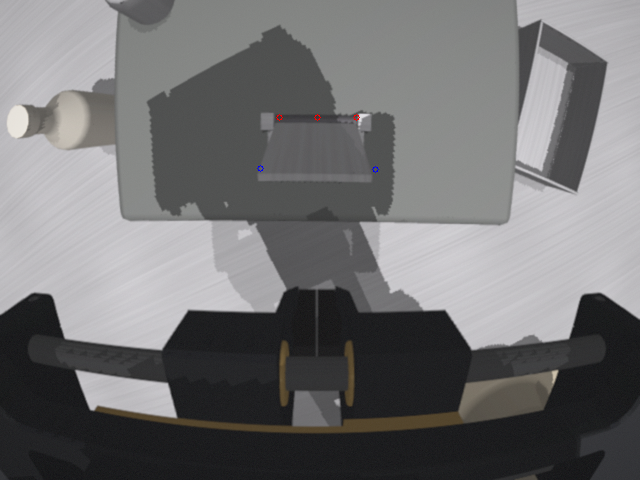

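The hinge and tab line up laterally at pixel column 317. The tab's edge is at row 181, so it leans back about 1.97 rad. I'll descend behind it and push it upright.

Emit:
{"method": "move_arm", "body": {
  "offset": [
    [0,0,1],
    [0,0,1],
    [0,0,1],
    [0,0,0.9],
    [0.5,0,0],
    [0.6,0,0],
    [0.6,0,0],
    [0.5,0,0],
    [0.5,0,0],
    [0.5,0,0]
  ],
  "rot": [
    [0,0,0],
    [0,0,0],
    [0,0,0],
    [0,0,0],
    [0,0,0],
    [0,0,0],
    [0,0,0],
    [0,0,0],
    [0,0,0],
    [0,0,0]
  ],
  "gripper": [1,1,1,1,1,1,1,1,1,1]
}}

```text
t: 5.25
tool_pos: [0.4689, 0.0946, 0.1689]
ee_rot: [-0.0, 0.976, -0.217, 0.0]
wrist_force: [-0.7, -0.5, 0.4]
width: 0.0005
finger_force: 0.4
```

```bash
python3 -c "
from h import *
print(where())
o=np.array([-.009,0])
for th in [1.57,1.3,1.15,1,.8,.6,.4,.3,.2,.1,0]:
    r=.045;p=np.array([r*np.cos(th)-.002*np.sin(th),r*np.sin(th)+.002*np.cos(th)])
    print(th,((p+o)*1000).round(1))
"
```

```text
('t', 5.25, 'tcp in hinge frame mm', array([-19.8,  -0.4,  47.9]), 'F', array([-0.7, -0.5,  0.4]), 'w', 0.0005)
1.57 [-11.  45.]
1.3 [ 1.1 43.9]
1.15 [ 7.6 41.9]
1 [13.6 38.9]
0.8 [20.9 33.7]
0.6 [27.  27.1]
0.4 [31.7 19.4]
0.3 [33.4 15.2]
0.2 [34.7 10.9]
0.1 [35.6  6.5]
0 [36.  2.]
```

Emit:
{"method": "move_arm", "body": {
  "offset": [
    [0.55,0,0],
    [0.5,0,0.1],
    [0.35,0,0.2],
    [0.3,0,0.15],
    [0.35,0,0.25],
    [0.3,0,0.35],
    [0.25,0,0.4],
    [0.1,0,0.3],
    [0.05,0,0.3],
    [0,0,0]
  ],
  "rot": [
    [0,0,0],
    [0,0,0],
    [0,0,0],
    [0,0,0],
    [0,0,0],
    [0,0,0],
    [0,0,0],
    [0,0,0],
    [0,0,0],
    [0,0,0]
  ],
  "gripper": [1,1,1,1,1,1,1,1,1,1]
}}

```text
t: 6.25
tool_pos: [0.5178, 0.0717, 0.127]
ee_rot: [0.0, 0.976, -0.217, -0.0]
wrist_force: [0.0, -0.3, 0.2]
width: 0.0004
finger_force: 0.4
```

```bash
python3 - <<'E'
from h import *
print(where())
a=manip.camera("wrist")[0:330,150:490,::-1];b=manip.camera("side")[170:300,250:420,::-1]
a=cv2.resize(a,(400,388));b=cv2.resize(b,(400,306))
o=np.zeros((388,800,3),np.uint8);o[:,:400]=a;o[:306,400:]=b;cv2.imwrite("pics/f1.png",o)
E
```

```text
('t', 6.25, 'tcp in hinge frame mm', array([34.2, -0.3,  6. ]), 'F', array([ 0. , -0.3,  0.2]), 'w', 0.0004)
```

View pics/f1.png

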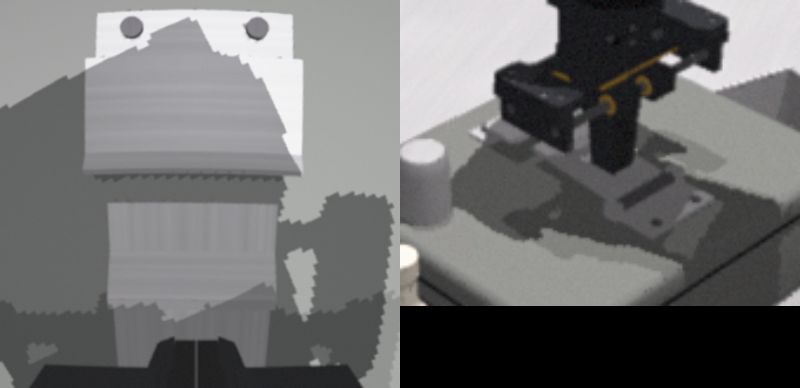

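The tab is folded and its front edge sits short of the lip, with the fingertips behind the step. Next I press it flat.

Emit:
{"method": "move_arm", "body": {
  "offset": [
    [0,0,0.1],
    [0,0,0.1],
    [0,0,0.1],
    [0,0,0]
  ],
  "rot": [
    [0,0,0],
    [0,0,0],
    [0,0,0],
    [0,0,0]
  ],
  "gripper": [1,1,1,1]
}}

```text
t: 6.75
tool_pos: [0.5184, 0.0716, 0.1229]
ee_rot: [-0.0, 0.976, -0.216, 0.001]
wrist_force: [-2.1, -1.8, 10.6]
width: 0.0006
finger_force: 5.3
```

```bash
python3 -c "
from h import *
print(where())"
```

```text
('t', 6.75, 'tcp in hinge frame mm', array([34.7, -0.1,  1.9]), 'F', array([-2.1, -1.8, 10.6]), 'w', 0.0006)
```

Emit:
{"method": "move_arm", "body": {
  "offset": [
    [0.2,0,0],
    [0.2,0,0],
    [0.2,0,0],
    [0.2,0,0],
    [0.2,0,0],
    [0.2,0,0],
    [0.2,0,0],
    [0.2,0,0],
    [0,0,0]
  ],
  "rot": [
    [0,0,0],
    [0,0,0],
    [0,0,0],
    [0,0,0],
    [0,0,0],
    [0,0,0],
    [0,0,0],
    [0,0,0],
    [0,0,0]
  ],
  "gripper": [1,1,1,1,1,1,1,1,1]
}}

```text
t: 7.65
tool_pos: [0.547, 0.0583, 0.1224]
ee_rot: [-0.0, 0.976, -0.217, -0.0]
wrist_force: [-3.4, 1.1, 9.1]
width: 0.0005
finger_force: 4.5
```

```bash
python3 -c "
from h import *
print(where())"
```

```text
('t', 7.65, 'tcp in hinge frame mm', array([66.3, -0.1,  1.4]), 'F', array([-3.4,  1.1,  9.1]), 'w', 0.0005)
```

Emit:
{"method": "move_arm", "body": {
  "offset": [
    [0.2,0,0],
    [0.2,0,0],
    [0.2,0,0],
    [0.15,0,0],
    [0,0,0]
  ],
  "rot": [
    [0,0,0],
    [0,0,0],
    [0,0,0],
    [0,0,0],
    [0,0,0]
  ],
  "gripper": [1,1,1,1,1]
}}

```text
t: 8.15
tool_pos: [0.5592, 0.0528, 0.1218]
ee_rot: [-0.0, 0.976, -0.217, -0.002]
wrist_force: [-8.0, 4.3, 9.0]
width: 0.0003
finger_force: 8.8
```

```bash
python3 -c "
from h import *
print(where())"
```

```text
('t', 8.15, 'tcp in hinge frame mm', array([79.7,  0.2,  0.8]), 'F', array([-8. ,  4.3,  9. ]), 'w', 0.0003)
```

Emit:
{"method": "move_arm", "body": {
  "offset": [
    [0.1,0,0],
    [0.1,0,0],
    [0,0,0]
  ],
  "rot": [
    [0,0,0],
    [0,0,0],
    [0,0,0]
  ],
  "gripper": [1,1,1]
}}

```text
t: 8.45
tool_pos: [0.5596, 0.0527, 0.1209]
ee_rot: [-0.001, 0.976, -0.216, -0.007]
wrist_force: [-23.6, 10.5, 13.5]
width: 0.0002
finger_force: 16.0
```

```bash
python3 - <<'E'
from h import *
print(where())
a=manip.camera("wrist")[0:400,120:520,::-1];b=manip.camera("side")[170:300,250:420,::-1]
a=cv2.resize(a,(400,400));b=cv2.resize(b,(400,306))
o=np.zeros((400,800,3),np.uint8);o[:,:400]=a;o[:306,400:]=b;cv2.imwrite("pics/f2.png",o)
E
```

```text
('t', 8.45, 'tcp in hinge frame mm', array([80.1,  0.2, -0.1]), 'F', array([-23.6,  10.5,  13.5]), 'w', 0.0002)
```

View pics/f2.png

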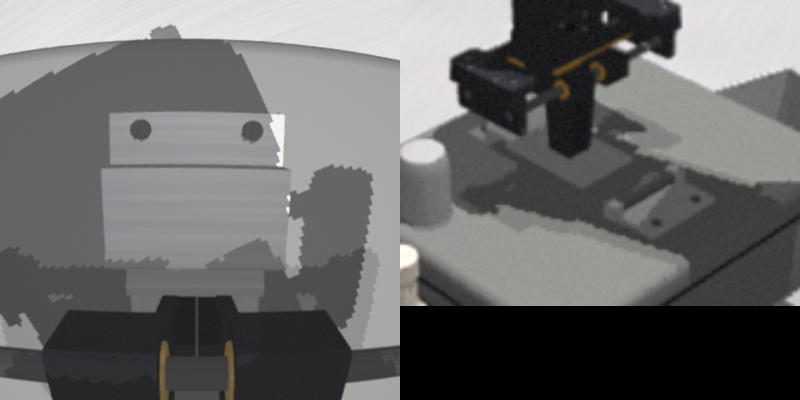

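The plate is under the lip and has hit a hard stop: 26 N with no further travel. I'll unload, lift straight up and check.

Emit:
{"method": "move_arm", "body": {
  "offset": [
    [-0.1,0,-0.1],
    [-0.1,0,-0.2],
    [0,0,-0.5],
    [0,0,-1],
    [-0.3,0,-1],
    [-0.5,0,-1],
    [-1,0,-1],
    [-1,0,-0.5],
    [0,0,0]
  ],
  "rot": [
    [0,0,0],
    [0,0,0],
    [0,0,0],
    [0,0,0],
    [0,0,0],
    [0,0,0],
    [0,0,0],
    [0,0,0],
    [0,0,0]
  ],
  "gripper": [1,1,1,1,1,1,1,1,1]
}}

```text
t: 9.45
tool_pos: [0.5094, 0.0762, 0.2298]
ee_rot: [-0.0, 0.976, -0.216, 0.002]
wrist_force: [-0.3, 0.2, -0.3]
width: 0.0002
finger_force: 0.0
```

```bash
cat > look.py <<'E'
from h import *
import sys
print(where())
s=manip.sense();im=manip.camera("wrist");k=manip.get_calibration("wrist");f=240/np.tan(np.radians(k["vfov"]/2))
q=s["ee_rot"];T=np.eye(4);T[:3,:3]=R.from_quat([q[1],q[2],q[3],q[0]]).as_matrix();T[:3,3]=s["tool_pos"];C=T@k["mount"]
def pw(p):
    v=C[:3,:3].T@(p-C[:3,3]);v=np.array([v[0],-v[1],-v[2]]);a=np.arctan2(np.hypot(v[0],v[1]),v[2]);r=f*a/np.hypot(v[0],v[1]);return np.array([k["cx"]+r*v[0],k["cy"]+r*v[1]])
for n,x,z in [("hinge",0,0),("step top home",.092,.011),("step top 10mm short",.082,.011),("flare tip top",.105,.016),("lip wall",.140,.011)]: print(n,pw(at(x,z)).round())
im=im[:,:,::-1];o=cv2.resize(im[:300,200:440],(480,600));cv2.imwrite("pics/"+sys.argv[1],o)
E
python3 look.py w3.png
```

```text
('t', 9.45, 'tcp in hinge frame mm', array([ 24.6,   0.2, 108.8]), 'F', array([-0.3,  0.2, -0.3]), 'w', 0.0002)
hinge [316. 270.]
step top home [316. 142.]
step top 10mm short [316. 157.]
flare tip top [316. 122.]
lip wall [317.  70.]
```

View pics/w3.png

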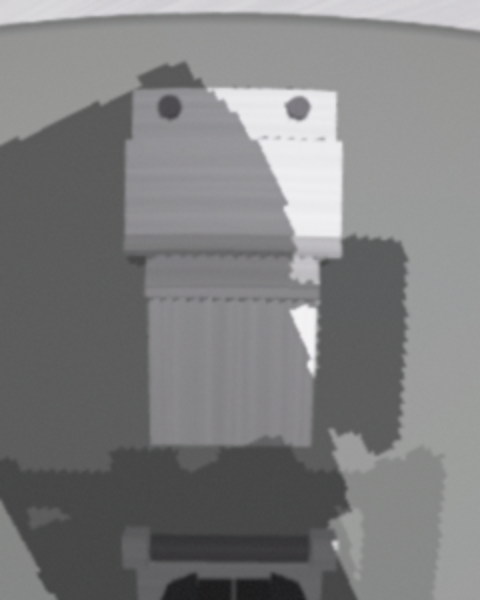

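The tab stays down. The step edge (image row 146) is 18 px from the flare tip (row 128), against about 20 px expected when fully home and 35 px if 10 mm short. I'll retreat a little further and hand in.

Emit:
{"method": "move_arm", "body": {
  "offset": [
    [0,0,-1],
    [0,0,-1],
    [0,0,-0.5],
    [0,0,0],
    [0,0,0]
  ],
  "rot": [
    [0,0,0],
    [0,0,0],
    [0,0,0],
    [0,0,0],
    [0,0,0]
  ],
  "gripper": [1,1,1,1,1]
}}

```text
t: 10.0
tool_pos: [0.5098, 0.0754, 0.2766]
ee_rot: [0.0, 0.976, -0.217, -0.001]
wrist_force: [-0.5, 0.1, 0.1]
width: 0.0003
finger_force: 0.0
```

```bash
python3 -c "
from h import *
print(where(),manip.close_job())"
```

```text
the job is handed in; nothing more can be done
('t', 10.0, 'tcp in hinge frame mm', array([ 25.3,  -0.4, 155.6]), 'F', array([-0.5,  0.1,  0.1]), 'w', 0.0003) None
```

The tab is folded and pushed forward to its stop under the lip; it stayed down when released, the robot ended clear of everything, and the job was handed in at 10.0 s.

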